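# Load the drying case: tile into the tray, tray into the case, lock pin back in

### The job

The freshly painted green facade tile has to dry out of the dust: lay it face up in the empty compartment of the wooden tray, slide the tray all the way into the drying case, and lock it there. The case is locked empty: pull its black knob up and turn it a quarter turn so that it rests up and the pin is out of the way, and when the tray is home turn the knob back and let it go down fully so that the pin holds the tray. The plaster relief already in the tray stays lying in its own compartment, and the red tile, the model house, the gold bottle and the varnish jar near the work stay where they are.

Things in the scene. Friction and masses are not known exactly. Their poses are not given: they have to be found in the camera images.
- case: Drying case, fixed to the table: low plywood hood with clear acrylic top, open at one end. Origin: middle of the mouth, on the table; x points into the case (the way the tray goes), z up. Inside 105 mm wide, 26 mm high, 157 mm deep from the mouth (x = 0) to the back wall; no floor: the tray slides on the table. Walls 8 mm, top at z = 31 mm, outer end x = 165 mm.
- case_mouth (a point): Middle of the case's mouth, 13 mm above the table. In front of it two plywood cheeks, 26 mm high, lead in: 105 mm apart at the mouth, 137 mm apart at their tips 36 mm before it.
- case_home (a point): On the table inside the case, 81 mm in from the mouth, below the lock pin. The tray is home when its nose stops at the back wall: its origin is then here, and its rear block stands 12 mm out of the mouth.
- tray: Loose light wood tray, 169 mm long (x), 102 mm wide, 22 mm high, 0.22 to 0.37 kg, on the table before the mouth. Origin: underside, below its 12 mm square hole for the lock pin; x points to the nose (enters first, corners chamfered). Nose at x = +76 mm, rear face -93. Floor 4 mm. Empty compartment x -81 to -11, y -46 to 46; rib with hole x -11 to 11; relief's compartment x 11 to 71.
- tray_rear (a point): Middle of the tray's rear face, 11 mm above its underside. The rear is a block 12 mm thick, 102 mm wide, 22 mm high, with a 40 mm wide notch in its middle down to 14 mm. The tray pushes steadily, without slipping or turning, on two fingertips 50 to 80 mm apart.
- tray_bay (a point): Middle of the floor of the empty compartment (70 mm along the tray, 92 mm across, walls 18 mm above this floor). The tile may lie anywhere in it, at any yaw.
- green_tile: Tile to be loaded: cast facade, 29 mm (x) by 62 mm (y), painted green, face up on the table, 35 g. Flat body 7 mm thick from y = -27 to 27 mm, end strips up to 12 mm. Origin: centre of the underside. Grasp it across x at its middle, fingertips close to the table.
- relief: White plaster relief, 52 mm (x) by 78 mm (y), 13 mm thick, lying loose in the compartment at the tray's nose. Origin: centre of the underside.
- knob_grip (a point): Grip point of the black lock knob, on its axis, 68 mm above the table when down; its x axis lies along the grip bar. Bar 44 mm long, 14 mm thick, from 48 to 74 mm above the table when down; along the case's x axis at angle 0. A brass sleeve 20 mm wide below it reaches 46 mm above the table: fingertips stay above that.
- lock_pin (a joint): Lift of knob and pin in m: 0 down, 0.014 upper stop. A spring and its weight press it down with 3 to 6 N. Down, the 8 mm pin reaches to 15 mm above the table and bars the way of the tray; lifted 0.010 it clears the tray. It goes down only with the knob angle within 0.12 rad of 0 and the tray's hole (or no tray) below.
- lock_knob (a joint): Angle of the knob in rad: 0 locked (end stop), 1.57 a quarter turn (end stop), growing anticlockwise seen from above. It turns only when lifted a little over 0.010; turned 0.6 or more and let go, it rests on the sleeve at lift 0.010.
- red_tile: Cast facade like the green one but painted red, 29 by 60 by 12 mm, dry already; stays out. Origin: centre of the underside.
- big_house: White plaster model house with red roof, 57 by 49 by 121 mm, loose bystander. Origin: centre of the underside.
- gold_bottle: Gold paint bottle with black cap, 33 mm wide, 70 mm high, loose bystander. Origin: centre of the underside.
- varnish_jar: Small glass jar of amber varnish, 57 mm wide, 65 mm high, loose bystander. Origin: centre of the underside.
There are look-alikes about, which are no part of the job. Leave any orange look-alike of the green_tile alone.

How it is judged (in metres and radians):
On the way, in this order (a step that is already met when the one before it is completed fails the run):
1. the knob is pulled up and turned, so that the pin is out of the way (value of joint lock_pin above 0.0085 m and value of joint lock_knob above 0.5 rad), for 0.2 s.
2. the tray is all the way in the case with the green tile in its compartment (x of tray in the frame of case above 0.0785 m and x of green_tile in the frame of tray between -0.072 and -0.02 m and y of green_tile in the frame of tray between -0.036 and 0.036 m and z of green_tile in the frame of tray between 0 and 0.01 m and angle between green_tile's own z axis and vertical below 0.15 rad), for 0.2 s.
At the end, for the whole second after the job is handed in: The tray stands home in the case (within 2.5 mm of its stop), the green tile flat and face up in its rear compartment, the relief flat in the other, the lock knob turned back (within 0.2 rad) and down (within 2 mm), all at rest (all of step 2 and x of tray in the frame of case below 0.0835 m and y of tray in the frame of case between -0.004 and 0.004 m and angle between the x axis of tray and the x axis of case, either way round below 0.06 rad and angle between tray's own z axis and vertical below 0.06 rad and x of relief in the frame of tray between 0.03 and 0.052 m and y of relief in the frame of tray between -0.016 and 0.016 m and z of relief in the frame of tray between 0 and 0.01 m and angle between relief's own z axis and vertical below 0.15 rad and value of joint lock_pin below 0.002 m and value of joint lock_knob below 0.2 rad and linear speed of each of tray, green_tile below 0.01 m/s); the robot touches nothing.
It fails at once if red tile moved by more than 30 mm (distance of red_tile from where it was at the start of the episode above 0.03 m).
It fails at once if big house moved by more than 30 mm (distance of big_house from where it was at the start of the episode above 0.03 m).
It fails at once if gold bottle moved by more than 30 mm (distance of gold_bottle from where it was at the start of the episode above 0.03 m).
It fails at once if varnish jar moved by more than 30 mm (distance of varnish_jar from where it was at the start of the episode above 0.03 m).
It also fails if it takes over 72 s, if anything falls off the work surface, if the arm or the gripper's body presses on something with over 40 N, if the wrist force passes 120 N, or if a joint passes its speed limit or range.

### The arm

A 6-joint arm with a two-finger parallel gripper is mounted at the origin on a cart in front of the work surface, level with it; the furniture and walls round the work are solid. World frame = base frame: x ahead of the robot, y to its left, z up, the work surface at z = 0. Lengths are in mm, angles in rad, forces in N, time in s.
With the tool pointing down it reaches from about 250 to 775 mm from the base axis. Payload 4 kg.
Tool frame: the origin (TCP) lies on the centre line of the jaws, within the pads' length; the fingertips stand 8 mm ahead of it and the grasp point (between the pads) lies 11 mm behind it; z points along the fingers, y is the line along which they close (so a half turn about z gives the same grasp; the last joint's range is limited). The gripper opens to 85 mm and grips with 20 to 120 N. Pads are 22 mm wide; open, the fingers measure 114 mm over their backs; the gripper's body (76 mm by 85 mm) begins 54 mm behind the grasp point. The pads swing forward as they close: fully open they stand 13 mm farther back than shut.
Start: joints at [-1.236, 0.087, 1.371, -0, 1.684, -0.103], TCP at [233.17, -498.145, 239.341] pointing down, gripper open.
Joint ranges: [-3.1, 3.1], [-0.76, 2.03], [0.27, 2.55], [-1.08, 4.22], [0.17, 2.65], [-2.57, 2.57]. Speed limits (rad/s): [2.79, 2.79, 3.14, 3.14, 3.14, 3.14].

### API

Orientations are given as a rotation vector (axis times angle).
In Python, from bench import r gives the robot as it stands. The module is installed in compiled form; this text tells all that it offers.
- The arm moves only by the shell command python3 -m handwheel 'ROWS' [FORCE]. ROWS is JSON, a list of rows, each an object with "fingers": the finger opening in m, from 0 to 0.0854; "slide": the shift along the tool's x, y, z in m, a list of three; "delta_rot": the turn, a rotation vector about the tool's x, y, z in rad, a list of three. In form: [{"fingers": fingers, "slide": [dx, dy, dz], "delta_rot": [rx, ry, rz]}, ...]. A call has 1 to 20 rows; each row shifts and turns the commanded pose from where the row before left it, along the tool's axes as they then stand; what a row does not reach is not made up. A row lasts 1/10 s, in which the tool goes at most 50 mm and 8.59 degrees, less where a joint would pass 70% of its speed; a pose out of reach is approached as far as the arm can. A call is refused whole if a number of a shift passes 0.05 or a number of a turn 0.15, either way. A call with a gripper value outside its range is refused whole. The fingers move at their own pace and stop on an object; FORCE is the grip in N (left out, the last holds). Time passes only in rows, so rows that do not move let the fingers close. It gives the time, the measured TCP pose, the force, the opening and the grip force at its end, in the units of the state.
- r.get_obs(): the state, without advancing time (a new reading comes with each control period).
- r.camera(name): name is "scene" or "top" or "wrist"; returns a dict with "color" (420x560x3 uint8, red, green, blue), "range_z" (420x560 float32, mm along the optical axis (not along the pixel's ray), 0 where there is no reading), "fx", "fy", "cx", "cy" (pixels), "camera_from_world" (4x4, takes a point from world to camera coordinates). Camera axes: x right, y up, looking along -z (the intrinsics and any distortion apply to the point x, -y, -z); pixel columns grow to the right and rows downward; lengths in mm; the calibration is good to about 2 mm. A picture is of the moment at which its call begins.
- r.hand_in(): hands the job in; it is judged then, once.
The state is a dict: "time": time; "q": joint angles; "qvel": joint speeds; "effort": joint torques, N m; "tcp_pos": TCP position; "eef_rot": TCP orientation; "wrist_force": force on the tool from outside, world axes, zero at the start; "moment": the same for the moment, N m; "finger_gap": finger opening in mm; "finger_force": force on a finger pad.
Only numpy, scipy, OpenCV 4.12 (cv2) and the standard library are available. Lean on these libraries where they do the work, as an engineer would, in place of code of your own. Each camera call takes 0.05 s, during which the arm holds its last target. There are 200 camera calls.

## Working session

There is one attempt and no reset: what is moved stays moved. The work goes in short steps, Python scripts to look and compute and a shell command to move; the robot and the scene stay as the last step left them, time stands still between calls to the robot, and variables do not carry over. Pictures are saved under pics/ and viewed, at most 10 in all, crops included, and the job is handed in when it is done.

```bash
mkdir -p pics
cat > h.py <<'E'
import numpy as np, cv2
from bench import r
def shot(n,save=None):
    c=r.camera(n); np.savez('/tmp/%s.npz'%n,**c)
    if save: cv2.imwrite('pics/'+save,c['color'][...,::-1])
    return c
def load(n): return dict(np.load('/tmp/%s.npz'%n))
def ray(c,u,v):
    T=np.linalg.inv(c['camera_from_world']); d=np.array([(u-c['cx'])/c['fx'],-(v-c['cy'])/c['fy'],-1.])
    return T[:3,3],T[:3,:3]@d
def onz(c,u,v,z):
    o,d=ray(c,u,v); return o+d*(z-o[2])/d[2]
def pts(c):
    v,u=np.mgrid[:420,:560]; D=c['range_z']
    P=np.stack([(u-c['cx'])/c['fx']*D,-(v-c['cy'])/c['fy']*D,-D,np.ones_like(D)],-1)@np.linalg.inv(c['camera_from_world']).T
    return P[...,:3]
E
python3 - <<'E'
from h import *
for n in('top','scene'):
    c=shot(n,n+'0.png'); print(n,c['fx'],c['cx'],c['cy'],np.linalg.inv(c['camera_from_world']).round(3).tolist(),c.keys())
print(r.get_obs())
E
```

```text
top 443.0305138368258 276.27443033349937 209.74518937536334 [[0.019, 0.993, -0.113, 419.96], [-1.0, 0.02, 0.006, 46.404], [0.008, 0.112, 0.994, 1249.527], [0.0, 0.0, 0.0, 1.0]] dict_keys(['color', 'range_z', 'fx', 'fy', 'cx', 'cy', 'camera_from_world'])
scene 541.9247125902201 286.61594359866626 208.54245155781075 [[-0.6, 0.327, -0.73, -466.188], [-0.8, -0.263, 0.539, 784.075], [-0.016, 0.908, 0.42, 656.401], [0.0, 0.0, 0.0, 1.0]] dict_keys(['color', 'range_z', 'fx', 'fy', 'cx', 'cy', 'camera_from_world'])
{'time': 0.1, 'q': array([-1.23607519e+00,  8.79246344e-02,  1.37214635e+00, -6.22241023e-07,
        1.68359373e+00, -1.03079107e-01]), 'qvel': array([ 0.0004762 , -0.00082783, -0.00362401,  0.00076785, -0.00201837,
        0.00041026]), 'effort': array([ 2.77003172e-03, -3.53015935e+01, -3.14218354e+01, -5.84272266e-05,
        7.92293111e-03,  2.03175188e-05]), 'tcp_pos': array([ 233.032209  , -497.7068119 ,  238.21042561]), 'eef_rot': array([-3.06461547e+00, -6.81769040e-01,  3.76848319e-04]), 'wrist_force': array([-0.24354031,  0.27202208, -0.62086271]), 'moment': array([ 0.02670069, -0.03157375,  0.00160899]), 'finger_force': 0.0, 'finger_gap': 85.54195039128878}
```

View pics/top0.png

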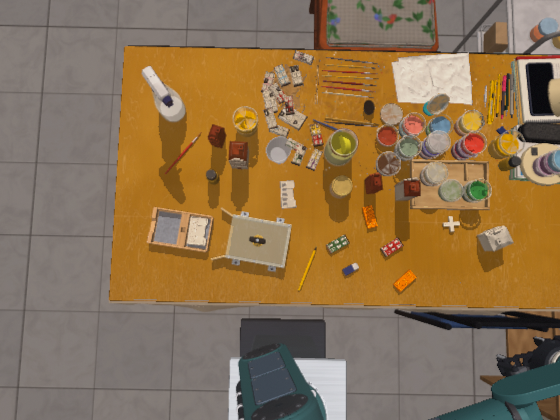

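View pics/scene0.png

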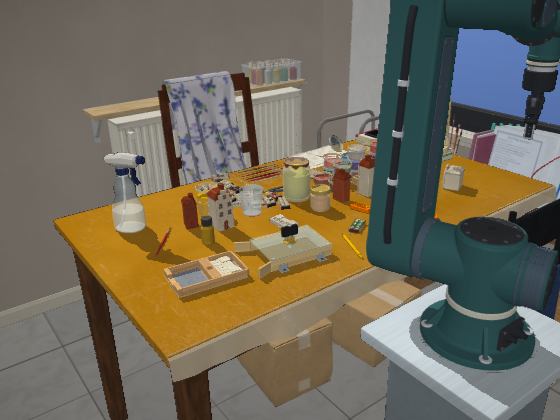

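Candidates for the green tile in the top view:
- (338,243): green with white windows
- (392,247): red tile
- (370,217) and (405,282): orange look-alikes
- (478,188): green paint pot

I choose (338,243). The case is at (258,240) with its mouth to the left, and the tray is at (180,230) with the relief towards the case.

Run:
```python
from h import *
c=load('top')
for n,u,v,z in [('green',338,243,10),('red',392,247,10),('knob',258,240,70),('house?',238,152,60),('bottle',212,176,70),('tray',180,230,20),('or1',370,217,10),('jar',341,186,60)]: print(n,onz(c,u,v,z).round(0))
im=c['color'][...,::-1]
a=cv2.resize(im[200:290,140:300],None,fx=4.5,fy=4.5,interpolation=cv2.INTER_CUBIC)[:, :]
b=cv2.resize(im[225:265,320:410],(720,320),interpolation=cv2.INTER_CUBIC)[:180]
cv2.imwrite('pics/crop1.png',np.vstack([a,cv2.resize(b,(720,180))]))
w=shot('wrist'); print(w['fx'],np.linalg.inv(w['camera_from_world']).round(3).tolist())
from scipy.spatial.transform import Rotation as R
print(R.from_rotvec(r.get_obs()['eef_rot']).as_matrix().round(3))
```

```text
green [ 470. -135.   10.]
red [ 462. -286.   10.]
knob [472.  87.  70.]
house? [712. 148.  60.]
bottle [642. 215.  70.]
tray [497. 305.  20.]
or1 [ 545. -225.   10.]
jar [ 623. -135.   60.]
325.5651859273056 [[0.425, 0.86, 0.282, 306.473], [-0.905, 0.405, 0.129, -464.294], [-0.003, -0.31, 0.951, 372.111], [0.0, 0.0, 0.0, 1.0]]
[[ 0.906  0.424 -0.001]
 [ 0.424 -0.906  0.002]
 [ 0.    -0.002 -1.   ]]
```

View pics/crop1.png

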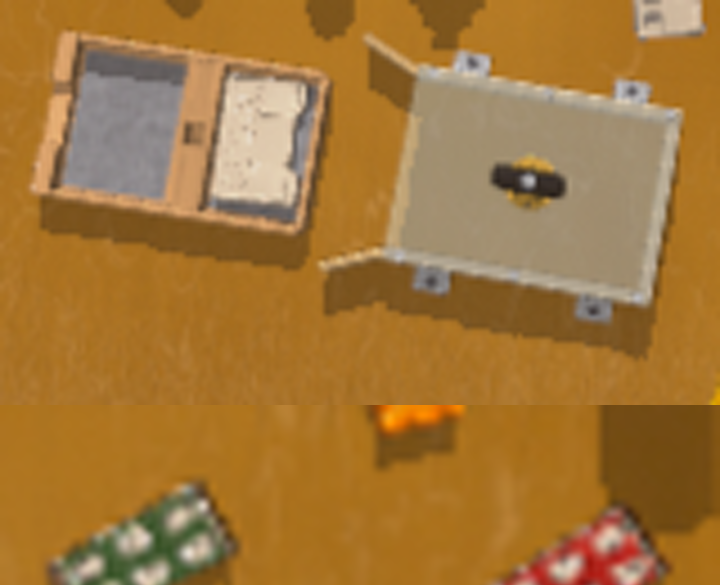

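The crop confirms a green tile with white windows at about (338,243), with the red one beside it. It also shows the tray's notched rear at the left, the bay empty and the relief next to the case. I'll move over the tile to look with the wrist camera.

```bash
python3 -m handwheel '[{"fingers":0.085,"slide":[0.035,-0.022,0],"delta_rot":[0,0,0]},{"fingers":0.085,"slide":[0.035,-0.022,0],"delta_rot":[0,0,0]},{"fingers":0.085,"slide":[0.035,-0.022,0],"delta_rot":[0,0,0]},{"fingers":0.085,"slide":[0.035,-0.022,0],"delta_rot":[0,0,0]},{"fingers":0.085,"slide":[0.035,-0.022,0],"delta_rot":[0,0,0]},{"fingers":0.085,"slide":[0.035,-0.022,0],"delta_rot":[0,0,0]},{"fingers":0.085,"slide":[0.035,-0.022,0],"delta_rot":[0,0,0]},{"fingers":0.085,"slide":[0.035,-0.022,0],"delta_rot":[0,0,0]},{"fingers":0.085,"slide":[0.035,-0.022,0],"delta_rot":[0,0,0]},{"fingers":0.085,"slide":[0.035,-0.022,0],"delta_rot":[0,0,0]},{"fingers":0.085,"slide":[0,0,0],"delta_rot":[0,0,0]},{"fingers":0.085,"slide":[0,0,0],"delta_rot":[0,0,0]}]' 40
cat >> h.py <<'E'
from scipy.spatial.transform import Rotation as R
def rot(): return R.from_rotvec(r.get_obs()['eef_rot']).as_matrix()
def togo(p):
    o=r.get_obs(); return (rot().T@(np.array(p)-o['tcp_pos'])).round(1)
def green(c):
    h=cv2.cvtColor(c['color'],cv2.COLOR_RGB2HSV); m=cv2.inRange(h,(45,80,30),(90,255,200))
    m=cv2.morphologyEx(m,cv2.MORPH_CLOSE,np.ones((13,13)))
    n,l,s,ce=cv2.connectedComponentsWithStats(m); 
    return l,s,ce
E
python3 - <<'E'
from h import *
c=shot('wrist','w1.png'); print(r.get_obs()['tcp_pos'],rot()[:2].round(3))
l,s,ce=green(c)
P=pts(c)
for i in range(1,len(s)):
    if s[i,4]>300:
        cn=max(cv2.findContours((l==i).astype('u1'),0,2)[0],key=cv2.contourArea)
        rc=cv2.minAreaRect(cn); q=P[l==i]; print(s[i],rc,q[:,2].min(),np.median(q[:,2]),q[:,2].max())
        print([onz(c,*p,9).round(1) for p in cv2.boxPoints(rc)], onz(c,*rc[0],9).round(1))
E
```

```text
time: 1.35
tcp_pos: [456.9, -149.9, 238.9]
eef_rot: [3.066, 0.686, -0.002]
wrist_force: [-0.3, -0.6, 0.2]
finger_gap: 84.9
finger_force: 0.0
[ 456.58485432 -150.69746414  238.99614031] [[ 0.905  0.424 -0.001]
 [ 0.424 -0.905 -0.   ]]
[ 243  151   48   27 1039] ((266.6011962890625, 164.28147888183594), (23.26970100402832, 45.594970703125), 85.48600769042969) 8.087041531705836 10.531178285507394 372.6670504033112
[array([ 467.8, -104.1,    9. ]), array([ 492.9, -148. ,    9. ]), array([ 470.4, -161.2,    9. ]), array([ 444.6, -116.4,    9. ])] [ 469.1 -132.4    9. ]
[ 78 401  35  19 459] ((95.0, 410.0), (34.0, 18.0), 0.0) 10.68720451432955 23.887249235443733 372.6670504033112
[array([  4.5, -38. ,   9. ]), array([ 38.7, -29.1,   9. ]), array([ 59.9, -73.7,   9. ]), array([ 26.1, -83.6,   9. ])] [ 32.5 -56.1   9. ]
```

View pics/w1.png

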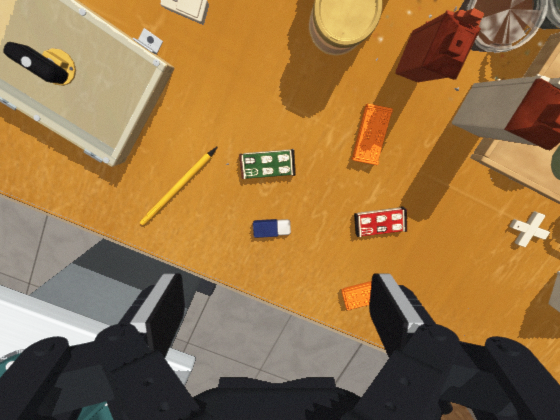

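The wrist view shows the green tile at (267,164), the red one at (380,222) and orange look-alikes at (373,134) and (357,296). I'll rotate and descend for a second view.

```bash
python3 -m handwheel '[{"fingers":0.085,"slide":[0,0,0.008],"delta_rot":[0,0,-0.138]},{"fingers":0.085,"slide":[0,0,0.008],"delta_rot":[0,0,-0.138]},{"fingers":0.085,"slide":[0,0,0.008],"delta_rot":[0,0,-0.138]},{"fingers":0.085,"slide":[0,0,0.008],"delta_rot":[0,0,-0.138]},{"fingers":0.085,"slide":[0,0,0.008],"delta_rot":[0,0,-0.138]},{"fingers":0.085,"slide":[0,0,0.008],"delta_rot":[0,0,-0.138]},{"fingers":0.085,"slide":[0,0,0.008],"delta_rot":[0,0,-0.138]},{"fingers":0.085,"slide":[0,0,0.008],"delta_rot":[0,0,-0.138]},{"fingers":0.085,"slide":[0,0,0.008],"delta_rot":[0,0,-0.138]},{"fingers":0.085,"slide":[0,0,0.008],"delta_rot":[0,0,-0.138]},{"fingers":0.085,"slide":[0,0,0.008],"delta_rot":[0,0,-0.138]},{"fingers":0.085,"slide":[0,0,0.008],"delta_rot":[0,0,-0.138]},{"fingers":0.085,"slide":[0,0,0],"delta_rot":[0,0,0]},{"fingers":0.085,"slide":[0,0,0],"delta_rot":[0,0,0]}]' 40
cat > tile.py <<'E'
from h import *
c=shot('wrist'); print(r.get_obs()['tcp_pos'],rot().round(3))
l,s,ce=green(c); P=pts(c)
for i in range(1,len(s)):
    if s[i,4]>800 and s[i,1]<300:
        cn=max(cv2.findContours((l==i).astype('u1'),0,2)[0],key=cv2.contourArea)
        q=P[l==i]; q=q[(q[:,2]>4)&(q[:,2]<20)]
        rc=cv2.minAreaRect(q[:,:2].astype('f4')); print('depth pts rect',rc,np.percentile(q[:,2],[2,50,98]))
        w=np.array([onz(c,*p,9)[:2] for p in cn[:,0]]).astype('f4'); print('ray rect z=9',s[i],cv2.minAreaRect(w))
E
python3 tile.py
```

```text
time: 2.8
tcp_pos: [456.3, -151.6, 143.3]
eef_rot: [-1.578, -2.716, 0.001]
wrist_force: [0.1, 0.6, 0.1]
finger_gap: 85.1
finger_force: 0.0
[ 456.68543492 -151.48312021  143.72522233] [[-0.496  0.868  0.   ]
 [ 0.868  0.496 -0.   ]
 [-0.001  0.    -1.   ]]
depth pts rect ((468.977783203125, -132.719970703125), (25.849485397338867, 50.771507263183594), 30.162818908691406) [ 9.01154712 10.49381969 12.14527978]
ray rect z=9 [ 284  162   32   59 1795] ((469.10546875, -132.8347625732422), (25.86395835876465, 50.729759216308594), 30.15321159362793)
```

```bash
python3 -m handwheel '[{"fingers":0.045,"slide":[0.005,0.010,0.02],"delta_rot":[0,0,0]},{"fingers":0.045,"slide":[0.005,0.010,0.03],"delta_rot":[0,0,0]},{"fingers":0.045,"slide":[0,0,0.03],"delta_rot":[0,0,0]},{"fingers":0.045,"slide":[0,0,0.025],"delta_rot":[0,0,0]},{"fingers":0.045,"slide":[0,0,0.015],"delta_rot":[0,0,0]},{"fingers":0.045,"slide":[0,0,0.01],"delta_rot":[0,0,0]},{"fingers":0.045,"slide":[0,0,0.004],"delta_rot":[0,0,0]},{"fingers":0.045,"slide":[0,0,0],"delta_rot":[0,0,0]}]' 30; python3 -m handwheel '[{"fingers":0.02,"slide":[0,0,0],"delta_rot":[0,0,0]},{"fingers":0.02,"slide":[0,0,0],"delta_rot":[0,0,0]},{"fingers":0.02,"slide":[0,0,0],"delta_rot":[0,0,0]},{"fingers":0.02,"slide":[0,0,0],"delta_rot":[0,0,0]},{"fingers":0.02,"slide":[0,0,0],"delta_rot":[0,0,0]}]' 30
```

```text
time: 3.65
tcp_pos: [469.5, -132.2, 9.6]
eef_rot: [1.573, 2.719, -0.0]
wrist_force: [-0.1, -0.4, 0.7]
finger_gap: 44.6
finger_force: 0.0
time: 4.15
tcp_pos: [470.3, -132.4, 10.7]
eef_rot: [1.57, 2.718, 0.0]
wrist_force: [0.8, -0.4, 5.2]
finger_gap: 27.0
finger_force: 30.2
```

```bash
python3 -m handwheel '[{"fingers":0.02,"slide":[0,0,-0.02],"delta_rot":[0,0,0]},{"fingers":0.02,"slide":[0,0,-0.04],"delta_rot":[0,0,0]},{"fingers":0.02,"slide":[0,0,-0.045],"delta_rot":[0,0,0]},{"fingers":0.02,"slide":[0,0,-0.045],"delta_rot":[0,0,0]},{"fingers":0.02,"slide":[0.031,0.021,-0.005],"delta_rot":[0,0,0]},{"fingers":0.02,"slide":[0.031,0.021,-0.005],"delta_rot":[0,0,0]},{"fingers":0.02,"slide":[0.031,0.021,-0.005],"delta_rot":[0,0,0]},{"fingers":0.02,"slide":[0.031,0.021,-0.005],"delta_rot":[0,0,0]},{"fingers":0.02,"slide":[0.031,0.021,-0.005],"delta_rot":[0,0,0]},{"fingers":0.02,"slide":[0.031,0.021,-0.005],"delta_rot":[0,0,0]},{"fingers":0.02,"slide":[0.031,0.021,-0.005],"delta_rot":[0,0,0]},{"fingers":0.02,"slide":[0.031,0.021,-0.005],"delta_rot":[0,0,0]},{"fingers":0.02,"slide":[0.031,0.021,-0.005],"delta_rot":[0,0,0]},{"fingers":0.02,"slide":[0.031,0.021,-0.005],"delta_rot":[0,0,0]},{"fingers":0.02,"slide":[0,0,0],"delta_rot":[0,0,-0.145]},{"fingers":0.02,"slide":[0,0,0],"delta_rot":[0,0,-0.145]},{"fingers":0.02,"slide":[0,0,0],"delta_rot":[0,0,-0.145]},{"fingers":0.02,"slide":[0,0,0],"delta_rot":[0,0,-0.145]},{"fingers":0.02,"slide":[0,0,0],"delta_rot":[0,0,-0.145]},{"fingers":0.02,"slide":[0,0,0],"delta_rot":[0,0,-0.145]}]'
python3 - <<'E'
from h import *
shot('wrist','w2.png'); print(r.get_obs()['tcp_pos'],rot().round(3),r.get_obs()['finger_gap'])
E
```

```text
time: 6.15
tcp_pos: [495.8, 241.5, 208.4]
eef_rot: [-0.269, -3.128, 0.001]
wrist_force: [0.3, -0.1, -1.0]
finger_gap: 26.7
finger_force: 29.7
[495.85667062 241.52387669 208.45194707] [[-0.986  0.167 -0.002]
 [ 0.167  0.986 -0.001]
 [ 0.001 -0.001 -1.   ]] 26.863394166788893
```

View pics/w2.png

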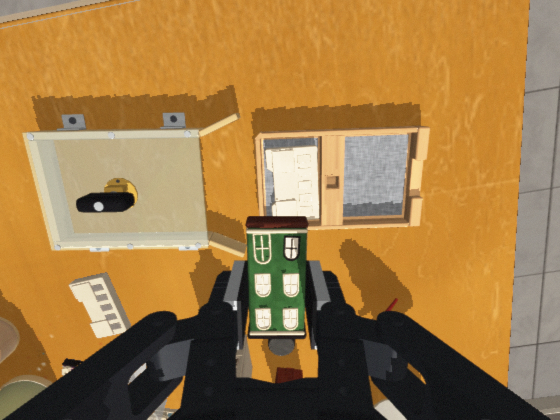

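The picture shows:
- **Tray:** (262–428,127–227), rear notch at the right, hole at (333,182), bay clear at (375,177)
- **Case:** (25–208,130–250), mouth at the right
- **Knob:** bar at (105,202)
- **Tile:** held green side up, centre about (278,277)

Run:
```python
from h import *
c=load('wrist'); P=pts(c); v,u=np.mgrid[:420,:560]
def rect(m,n):
    q=P[m][:,:2].astype('f4'); (cx,cy),(w,h),a=cv2.minAreaRect(q); print(n,m.sum(),np.round([cx,cy,w,h,a],1),'z',np.percentile(P[m][:,2],[5,50,95]).round(1))
z=P[...,2]
tr=(u>250)&(u<440)&(v>115)&(v<235)&~((v>212)&(u<312))
rim=tr&(z>18)&(z<27); rect(rim,'rim')
blk=rim&(u>405); rect(blk,'rear block')
rect((z>66)&(z<80)&(u<160)&(v>170)&(v<230),'knob')
rect((z>27)&(z<36)&(u<212)&(v>120)&(v<255),'casetop')
rect((z>22)&(z<29)&(u>195)&(u<245)&(v>110)&(v<145),'cheek1')
h=cv2.cvtColor(c['color'],cv2.COLOR_RGB2HSV)
# hole: dark spot in rib at rim height
g=c['color'].sum(-1); m=(g[170:195,322:345]<230); yy,xx=np.nonzero(m); print('hole',len(xx),xx.mean()+322,yy.mean()+170,onz(c,xx.mean()+322,yy.mean()+170,20))
# front and side edges of rim by lines
for nm,mm in (('near side(v small)',[(uu,np.nonzero(rim[:,uu])[0].min()) for uu in range(275,405,5)]),):
    w=np.array([onz(c,a,b,22)[:2] for a,b in mm]).astype('f4'); f=cv2.fitLine(w,cv2.DIST_HUBER,0,.01,.01).ravel(); print(nm,f,np.degrees(np.arctan2(f[1],f[0])))
bay=tr&(z<9)&(u>345)&(u<408); rect(bay,'bay'); 
# tile in hand
l,s,ce=green(c); m=(P[...,2]>185)&(P[...,2]<225)&(u>245)&(u<310)&(v>215)&(v<338)&(l>0); rect(m,'tile')
```

```text
rim 4367 [500.3 306.7 169.6 102.5  82.1] z [19.6 21.2 22.4]
rear block 842 [509.7 381.8  23.5 101.9  86. ] z [19.2 21.1 22.5]
knob 782 [472.6  90.9  43.2  14.3  82.8] z [67.6 72.1 74. ]
casetop 18604 [472.6  88.3 166.  121.1  81.1] z [28.9 30.1 31.4]
cheek1 298 [424.9 195.1  12.6  44.7  22.8] z [23.6 25.2 26.9]
hole 9 336.6666666666667 181.22222222222223 [499.50865051 302.84061782  20.        ]
near side(v small) [1.3596912e-01 9.9071306e-01 4.5006796e+02 3.1368387e+02] 82.18533
bay 6430 [509.1 350.   71.5 132.3  83.6] z [-1.   3.7  5.2]
tile 4110 [495.6 241.8  27.   54.8  81.1] z [207.1 208.1 209.3]
```

```bash
python3 -m handwheel '[{"fingers":0.02,"slide":[0.0025,0.034,0.02],"delta_rot":[0,0,-0.03]},{"fingers":0.02,"slide":[0.0025,0.034,0.03],"delta_rot":[0,0,0]},{"fingers":0.02,"slide":[0.0025,0.033,0.04],"delta_rot":[0,0,0]},{"fingers":0.02,"slide":[0,0,0.04],"delta_rot":[0,0,0]},{"fingers":0.02,"slide":[0,0,0.02],"delta_rot":[0,0,0]},{"fingers":0.02,"slide":[0,0,0],"delta_rot":[0,0,0]},{"fingers":0.02,"slide":[0,0,0],"delta_rot":[0,0,0]}]'
python3 - <<'E'
from h import *
c=shot('wrist','w3.png'); print(r.get_obs()['tcp_pos'].round(1),togo([505.2,342.4,17]),np.degrees(np.arctan2(rot()[1,1],rot()[0,1])))
E
```

```text
time: 6.9
tcp_pos: [504.6, 341.2, 60.7]
eef_rot: [-0.234, -3.132, 0.001]
wrist_force: [-0.3, 0.1, 0.9]
finger_gap: 27.0
finger_force: 29.8
[505.6 341.6  62.3] [ 0.6  0.7 45.3] 81.46449807079078
```

View pics/w3.png

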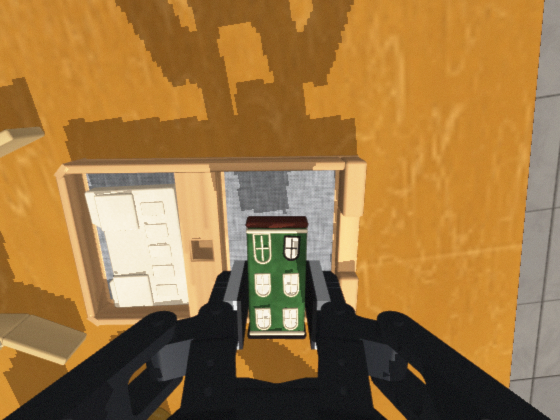

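The tile hangs centred over the bay, which spans (222–340,165–310) with the tile at (278,280). Lower and release.

```bash
python3 -m handwheel '[{"fingers":0.02,"slide":[0,0.001,0.015],"delta_rot":[0,0,0]},{"fingers":0.02,"slide":[0,0,0.012],"delta_rot":[0,0,0]},{"fingers":0.02,"slide":[0,0,0.010],"delta_rot":[0,0,0]},{"fingers":0.02,"slide":[0,0,0.007],"delta_rot":[0,0,0]},{"fingers":0.02,"slide":[0,0,0.001],"delta_rot":[0,0,0]},{"fingers":0.02,"slide":[0,0,0],"delta_rot":[0,0,0]}]'
python3 -m handwheel '[{"fingers":0.032,"slide":[0,0,0],"delta_rot":[0,0,0]},{"fingers":0.032,"slide":[0,0,0],"delta_rot":[0,0,0]},{"fingers":0.032,"slide":[0,0,0],"delta_rot":[0,0,0]}]'
```

```text
time: 7.55
tcp_pos: [504.7, 342.1, 15.3]
eef_rot: [-0.232, -3.133, 0.001]
wrist_force: [0.2, -0.8, -1.7]
finger_gap: 26.5
finger_force: 29.8
time: 7.85
tcp_pos: [505.0, 342.4, 16.0]
eef_rot: [0.232, 3.132, 0.0]
wrist_force: [0.6, -0.7, -0.1]
finger_gap: 32.1
finger_force: 0.0
```

```bash
python3 -m handwheel '[{"fingers":0.032,"slide":[0,0,-0.02],"delta_rot":[0,0,0]},{"fingers":0.032,"slide":[0,0,-0.05],"delta_rot":[0,0,0]},{"fingers":0.04,"slide":[0,0,-0.05],"delta_rot":[0,0,0]},{"fingers":0.04,"slide":[0,0,-0.04],"delta_rot":[0,0,0]},{"fingers":0.04,"slide":[0,0,-0.0],"delta_rot":[0,0,0]},{"fingers":0.04,"slide":[0,0,0],"delta_rot":[0,0,0]}]'
cat > tray.py <<'E'
from h import *
c=shot('wrist'); P=pts(c); v,u=np.mgrid[:420,:560]; z=P[...,2]
def rect(m,n):
    q=P[m][:,:2].astype('f4'); (cx,cy),(w,h),a=cv2.minAreaRect(q); print(n,m.sum(),np.round([cx,cy,w,h,a],1),'z',np.percentile(P[m][:,2],[5,50,95]).round(1)); return (cx,cy),a
l,s,ce=green(c); i=[k for k in range(1,len(s)) if 200<ce[k][0]<360 and s[k,4]>500]; m=np.isin(l,i)&(z<40); rect(m,'tile')
k=cv2.morphologyEx(((z>18)&(z<25)).astype('u1'),2,np.ones((3,3)))>0
rect(k&(P[...,1]>215)&(abs(P[...,0]-500)<75)&(P[...,1]<420),'rim')
E
python3 tray.py
```

```text
time: 8.45
tcp_pos: [505.5, 342.6, 177.7]
eef_rot: [0.232, 3.13, 0.003]
wrist_force: [0.1, -0.8, -0.1]
finger_gap: 40.0
finger_force: 0.0
tile 1451 [505.4 342.7  26.1  50.3  81.2] z [13.3 14.5 15.8]
rim 5535 [500.4 306.5 169.4 102.3  82.2] z [19.5 21.1 22.3]
```

```bash
python3 -m handwheel '[{"fingers":0.04,"slide":[0,0,0],"delta_rot":[0,0,0.142]},{"fingers":0.04,"slide":[0,0,0],"delta_rot":[0,0,0.142]},{"fingers":0.04,"slide":[0,0,0],"delta_rot":[0,0,0.142]},{"fingers":0.04,"slide":[0,0,0],"delta_rot":[0,0,0.142]},{"fingers":0.04,"slide":[0,0,0],"delta_rot":[0,0,0.142]},{"fingers":0.04,"slide":[0,0,0],"delta_rot":[0,0,0.142]},{"fingers":0.04,"slide":[0,0,0],"delta_rot":[0,0,0.142]},{"fingers":0.04,"slide":[0,0,0],"delta_rot":[0,0,0.142]},{"fingers":0.04,"slide":[0,0,0],"delta_rot":[0,0,0.142]},{"fingers":0.04,"slide":[0,0,0],"delta_rot":[0,0,0.142]},{"fingers":0.04,"slide":[0,0,0],"delta_rot":[0,0,0.142]},{"fingers":0.04,"slide":[-0.042,0.0006,0],"delta_rot":[0,0,0]},{"fingers":0.04,"slide":[-0.042,0.0006,0],"delta_rot":[0,0,0]},{"fingers":0.04,"slide":[-0.042,0.0006,0],"delta_rot":[0,0,0]},{"fingers":0.04,"slide":[-0.042,0.0006,0],"delta_rot":[0,0,0]},{"fingers":0.04,"slide":[-0.042,0.0006,0],"delta_rot":[0,0,0]},{"fingers":0.04,"slide":[-0.042,0.0006,0],"delta_rot":[0,0,0]},{"fingers":0.04,"slide":[0,0,0],"delta_rot":[0,0,0]},{"fingers":0.04,"slide":[0,0,0],"delta_rot":[0,0,0]}]'
python3 - <<'E'
from h import *
c=shot('wrist','w4.png'); P=pts(c); z=P[...,2]; v,u=np.mgrid[:420,:560]
g=c['color'].max(-1)<70; m=(z>60)&(z<80)&(abs(P[...,0]-473)<50)&(abs(P[...,1]-90)<50)
print(cv2.minAreaRect(P[m&(z>68)][:,:2].astype('f4')),m.sum(),np.percentile(z[m],[5,50,95]))
m=(z>27)&(z<36)&(abs(P[...,0]-473)<80)&(abs(P[...,1]-90)<100);print(cv2.minAreaRect(P[m][:,:2].astype('f4')))
print(r.get_obs()['tcp_pos'].round(1),togo([472.6,90.9,60]),np.degrees(np.arctan2(rot()[1,1],rot()[0,1])),r.get_obs()['q'].round(2))
E
```

```text
time: 10.4
tcp_pos: [472.5, 91.6, 173.7]
eef_rot: [-2.371, -2.057, 0.004]
wrist_force: [-0.1, -0.6, -0.1]
finger_gap: 39.9
finger_force: 0.0
((473.19976806640625, 90.1249771118164), (42.42081832885742, 13.334766387939453), 81.52859497070312) 1010 [65.28628652 72.18993126 73.99250458]
((473.2235107421875, 92.66339111328125), (174.4546356201172, 121.41716766357422), 81.1616439819336)
[472.8  92.4 174.1] [ -1.5   0.4 114.1] -7.995563759963108 [ 0.07 -0.04  1.63  0.    1.55  0.21]
```

View pics/w4.png

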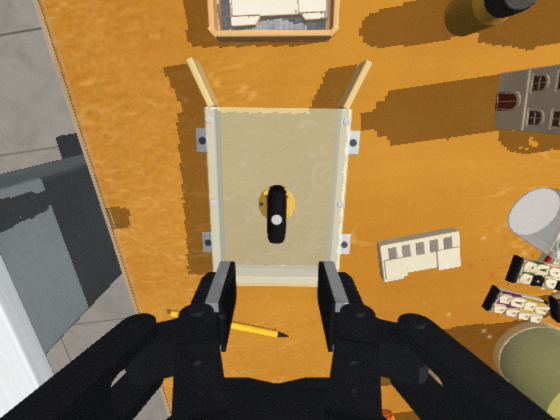

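The knob bar is at (277,214), aligned between the fingers. The tile is measured lying in the bay. Descend and grip.

```bash
python3 -m handwheel '[{"fingers":0.04,"slide":[-0.0018,0.0006,0.03],"delta_rot":[0,0,0.01]},{"fingers":0.04,"slide":[0,0,0.03],"delta_rot":[0,0,0]},{"fingers":0.04,"slide":[0,0,0.03],"delta_rot":[0,0,0]},{"fingers":0.04,"slide":[0,0,0.016],"delta_rot":[0,0,0]},{"fingers":0.04,"slide":[0,0,0.006],"delta_rot":[0,0,0]},{"fingers":0.04,"slide":[0,0,0],"delta_rot":[0,0,0]},{"fingers":0.005,"slide":[0,0,0],"delta_rot":[0,0,0]},{"fingers":0.005,"slide":[0,0,0],"delta_rot":[0,0,0]},{"fingers":0.005,"slide":[0,0,0],"delta_rot":[0,0,0]},{"fingers":0.005,"slide":[0,0,0],"delta_rot":[0,0,0]},{"fingers":0.005,"slide":[0,0,0],"delta_rot":[0,0,0]}]' 50
python3 -m handwheel '[{"fingers":0.005,"slide":[0,0,-0.005],"delta_rot":[0,0,0]},{"fingers":0.005,"slide":[0,0,-0.004],"delta_rot":[0,0,0]},{"fingers":0.005,"slide":[0,0,-0.003],"delta_rot":[0,0,0]},{"fingers":0.005,"slide":[0,0,0],"delta_rot":[0,0,0]},{"fingers":0.005,"slide":[0,0,0],"delta_rot":[0,0,0]}]'
```

```text
time: 11.55
tcp_pos: [472.7, 91.1, 65.3]
eef_rot: [-2.378, -2.048, 0.001]
wrist_force: [-6.3, 2.0, 6.4]
finger_gap: 12.6
finger_force: 51.5
time: 12.05
tcp_pos: [472.6, 91.0, 75.0]
eef_rot: [-2.378, -2.048, 0.002]
wrist_force: [-3.8, 2.7, -5.0]
finger_gap: 13.1
finger_force: 50.1
```

```bash
python3 -m handwheel '[{"fingers":0.005,"slide":[0,0,-0.002],"delta_rot":[0,0,0]},{"fingers":0.005,"slide":[0,0,0],"delta_rot":[0,0,0]},{"fingers":0.005,"slide":[0,0,0],"delta_rot":[0,0,0]}]'; python3 -m handwheel '[{"fingers":0.005,"slide":[0,0,0],"delta_rot":[0,0,-0.1]},{"fingers":0.005,"slide":[0,0,0],"delta_rot":[0,0,0]},{"fingers":0.005,"slide":[0,0,0],"delta_rot":[0,0,0]}]'; python3 -c "
from h import *
print(r.get_obs()['moment'],r.get_obs()['tcp_pos'])"
```

```text
time: 12.35
tcp_pos: [472.6, 91.0, 77.1]
eef_rot: [-2.378, -2.048, 0.002]
wrist_force: [-4.1, 4.2, -5.5]
finger_gap: 12.8
finger_force: 50.0
time: 12.65
tcp_pos: [472.5, 91.0, 77.0]
eef_rot: [-2.272, -2.164, 0.003]
wrist_force: [-4.6, 3.3, -4.5]
finger_gap: 12.7
finger_force: 50.0
[0.68028899 0.64861654 0.00906912] [472.47167133  91.00539694  76.95348425]
```

```bash
python3 -m handwheel '[{"fingers":0.005,"slide":[0,0,0],"delta_rot":[0,0,-0.14]},{"fingers":0.005,"slide":[0,0,0],"delta_rot":[0,0,-0.14]},{"fingers":0.005,"slide":[0,0,0],"delta_rot":[0,0,-0.14]},{"fingers":0.005,"slide":[0,0,0],"delta_rot":[0,0,-0.14]},{"fingers":0.005,"slide":[0,0,0],"delta_rot":[0,0,-0.14]},{"fingers":0.005,"slide":[0,0,0],"delta_rot":[0,0,-0.14]},{"fingers":0.005,"slide":[0,0,0],"delta_rot":[0,0,-0.14]},{"fingers":0.005,"slide":[0,0,0],"delta_rot":[0,0,-0.14]},{"fingers":0.005,"slide":[0,0,0],"delta_rot":[0,0,-0.14]},{"fingers":0.005,"slide":[0,0,0],"delta_rot":[0,0,-0.14]},{"fingers":0.005,"slide":[0,0,0],"delta_rot":[0,0,0]},{"fingers":0.005,"slide":[0,0,0],"delta_rot":[0,0,0]}]';python3 -m handwheel '[{"fingers":0.005,"slide":[0,0,0.002],"delta_rot":[0,0,0]},{"fingers":0.005,"slide":[0,0,0],"delta_rot":[0,0,0]},{"fingers":0.05,"slide":[0,0,0],"delta_rot":[0,0,0]},{"fingers":0.05,"slide":[0,0,0],"delta_rot":[0,0,0]},{"fingers":0.05,"slide":[0,0,0],"delta_rot":[0,0,0]},{"fingers":0.05,"slide":[0,0,-0.03],"delta_rot":[0,0,0]},{"fingers":0.05,"slide":[0,0,-0.04],"delta_rot":[0,0,0]},{"fingers":0.05,"slide":[0,0,-0.03],"delta_rot":[0,0,0]},{"fingers":0.05,"slide":[0,0,0],"delta_rot":[0,0,0]},{"fingers":0.05,"slide":[0,0,0],"delta_rot":[0,0,0]}]'
python3 - <<'E'
from h import *
c=shot('wrist'); P=pts(c); z=P[...,2]
m=(z>60)&(z<95)&(abs(P[...,0]-473)<40)&(abs(P[...,1]-90)<40)
print(cv2.minAreaRect(P[m&(z>76)][:,:2].astype('f4')),m.sum(),np.percentile(z[m],[5,50,95]))
print(r.get_obs()['tcp_pos'].round(1),np.degrees(np.arctan2(rot()[1,1],rot()[0,1])),r.get_obs()['q'].round(2))
E
```

```text
time: 13.85
tcp_pos: [470.7, 90.2, 76.1]
eef_rot: [-0.343, -3.115, 0.002]
wrist_force: [-8.4, 0.7, -5.7]
finger_gap: 12.7
finger_force: 50.0
time: 14.85
tcp_pos: [474.9, 90.2, 177.3]
eef_rot: [0.344, 3.119, 0.0]
wrist_force: [0.3, 0.6, -0.3]
finger_gap: 49.9
finger_force: 0.0
((471.8434143066406, 89.78539276123047), (14.48978042602539, 42.41693878173828), 77.88701629638672) 1117 [72.43136037 81.96092256 83.8285807 ]
[474.   90.1 175.6] 77.39618580638674 [ 0.07 -0.04  1.63 -0.    1.55 -1.28]
```

Step 1 is done: the bar is turned and its top stands 10 mm higher. Next I'll grip the tray's rear block at the notch to align the tray with the case, since it stands about 5 mm and 1° off.

```bash
python3 -m handwheel '[{"fingers":0.022,"slide":[0,0,0],"delta_rot":[0,0,-0.084]},{"fingers":0.022,"slide":[0.0005,0.049,0],"delta_rot":[0,0,0]},{"fingers":0.022,"slide":[0.0005,0.049,0],"delta_rot":[0,0,0]},{"fingers":0.022,"slide":[0.0005,0.049,0],"delta_rot":[0,0,0]},{"fingers":0.022,"slide":[0.0005,0.049,0],"delta_rot":[0,0,0]},{"fingers":0.022,"slide":[0.0005,0.049,0],"delta_rot":[0,0,0]},{"fingers":0.022,"slide":[0.0005,0.049,0.02],"delta_rot":[0,0,0]},{"fingers":0.022,"slide":[0,0.002,0.04],"delta_rot":[0,0,0]},{"fingers":0.022,"slide":[0,0,0.045],"delta_rot":[0,0,0]},{"fingers":0.022,"slide":[0,0,0.01],"delta_rot":[0,0,0]},{"fingers":0.022,"slide":[0,0,0],"delta_rot":[0,0,0]},{"fingers":0.022,"slide":[0,0,0],"delta_rot":[0,0,0]}]' 40
python3 - <<'E'
from h import *
c=shot('wrist','w5.png'); print(r.get_obs()['tcp_pos'].round(1),togo([511.1,384.3,15]),np.degrees(np.arctan2(rot()[1,1],rot()[0,1])),r.get_obs()['finger_gap'])
E
```

```text
time: 16.1
tcp_pos: [511.6, 381.4, 63.4]
eef_rot: [0.214, 3.132, 0.002]
wrist_force: [-0.1, 0.2, 1.1]
finger_gap: 22.1
finger_force: 0.0
[512.2 381.8  64.7] [ 1.6  2.2 49.7] 82.18054661697082 22.384265531769643
```

View pics/w5.png

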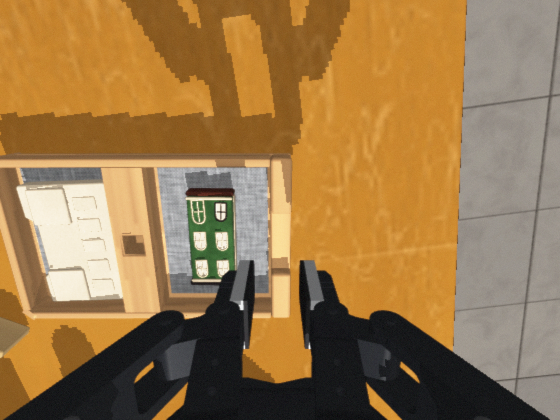

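The tile is flat in the bay at (213,238) and the fingers straddle the rear block at (282,240). Descend and grip.

```bash
python3 -m handwheel '[{"fingers":0.022,"slide":[0.0015,0.0025,0.01],"delta_rot":[0,0,0]},{"fingers":0.022,"slide":[0,0,0.015],"delta_rot":[0,0,0]},{"fingers":0.022,"slide":[0,0,0.012],"delta_rot":[0,0,0]},{"fingers":0.022,"slide":[0,0,0.009],"delta_rot":[0,0,0]},{"fingers":0.022,"slide":[0,0,0.003],"delta_rot":[0,0,0]},{"fingers":0.022,"slide":[0,0,0],"delta_rot":[0,0,0]}]'; python3 -m handwheel '[{"fingers":0.005,"slide":[0,0,0],"delta_rot":[0,0,0]},{"fingers":0.005,"slide":[0,0,0],"delta_rot":[0,0,0]},{"fingers":0.005,"slide":[0,0,0],"delta_rot":[0,0,0]},{"fingers":0.005,"slide":[0,0,0],"delta_rot":[0,0,0]}]'; python3 -c "
from h import *
print(r.get_obs()['tcp_pos'],rot()[:2,1],r.get_obs()['wrist_force'])"
```

```text
time: 16.75
tcp_pos: [509.1, 383.8, 12.3]
eef_rot: [-0.213, -3.133, 0.001]
wrist_force: [0.5, 0.3, 0.0]
finger_gap: 22.0
finger_force: 0.0
time: 17.15
tcp_pos: [509.5, 384.0, 12.6]
eef_rot: [0.213, 3.134, 0.0]
wrist_force: [0.0, 0.2, -1.3]
finger_gap: 10.6
finger_force: 41.1
[509.49027477 384.0185176   12.58291944] [0.13542173 0.99078805] [ 0.02241177  0.24784133 -1.34800583]
```

```bash
python3 -m handwheel '[{"fingers":0.005,"slide":[-0.0025,0,-0.0005],"delta_rot":[0,0,0.006]},{"fingers":0.005,"slide":[-0.0025,0,0],"delta_rot":[0,0,0.006]},{"fingers":0.005,"slide":[-0.0025,0,0],"delta_rot":[0,0,0.006]},{"fingers":0.005,"slide":[0,-0.005,0],"delta_rot":[0,0,0]},{"fingers":0.005,"slide":[0,-0.005,0],"delta_rot":[0,0,0]},{"fingers":0.005,"slide":[0,0,0],"delta_rot":[0,0,0]},{"fingers":0.005,"slide":[0,0,0],"delta_rot":[0,0,0]}]'
cat > al.py <<'E'
from h import *
c=shot('wrist'); P=pts(c); v,u=np.mgrid[:420,:560]; z=P[...,2]
a=np.array([.1542,.988]); n=np.array([.988,-.1542]); K=np.array([472.8,90.5])
D=P[...,:2]-K; s=81-D@a; t=D@n   # case coordinates x,y
k=(z>17)&(z<25)&(abs(t)<75)&(s<-5)&(s>-250)
# tray side wall facing the camera top edge: fit outer edges from points of rim
m=k&(s<-0); 
for lo,hi in ((-200,-140),(-140,-100),(-100,-60)):
    q=t[m&(s>lo)&(s<hi)&(t<-35)&(t>-62)]; w=t[m&(s>lo)&(s<hi)&(t>35)&(t<62)]
    print(lo,hi,len(q),len(w),[np.percentile(e,[1,50,99]).round(1).tolist() for e in(q,w) if len(e)>20])
o=r.get_obs(); d=o['tcp_pos'][:2]-K; print('tcp case',81-d@a,d@n,np.degrees(np.arctan2(rot()[1,1],rot()[0,1])),o['tcp_pos'][2])
E
python3 al.py
```

```text
time: 17.85
tcp_pos: [515.4, 372.1, 13.2]
eef_rot: [-0.242, -3.132, 0.002]
wrist_force: [0.7, -0.9, -2.3]
finger_gap: 10.8
finger_force: 41.0
-200 -140 2226 189 [[-51.0, -48.8, -36.9], [35.5, 45.9, 48.2]]
-140 -100 2939 259 [[-50.7, -45.3, -35.2], [35.1, 38.5, 47.6]]
-100 -60 219 898 [[-50.7, -48.6, -45.8], [45.4, 47.2, 51.5]]
tcp case -203.93255960456213 -1.4396463245263078 81.17956472095014 13.215161142557507
```

The tray is now parallel to the case and centred to about 0.3 mm. Drag it into the mouth.

```bash
python3 -m handwheel '[{"fingers":0.005,"slide":[0,-0.006,0],"delta_rot":[0,0,0]},{"fingers":0.005,"slide":[0,-0.01,0],"delta_rot":[0,0,0]},{"fingers":0.005,"slide":[0,-0.01,0],"delta_rot":[0,0,0]},{"fingers":0.005,"slide":[0,-0.01,0],"delta_rot":[0,0,0]},{"fingers":0.005,"slide":[0,-0.008,0],"delta_rot":[0,0,0]},{"fingers":0.005,"slide":[0,-0.006,0],"delta_rot":[0,0,0]},{"fingers":0.005,"slide":[0,-0.006,0],"delta_rot":[0,0,0]}]' && python3 al.py && python3 -m handwheel '[{"fingers":0.005,"slide":[0,-0.006,0],"delta_rot":[0,0,0]},{"fingers":0.005,"slide":[0,-0.008,0],"delta_rot":[0,0,0]},{"fingers":0.005,"slide":[0,-0.008,0],"delta_rot":[0,0,0]},{"fingers":0.005,"slide":[0,-0.008,0],"delta_rot":[0,0,0]}]'
```

```text
time: 18.6
tcp_pos: [506.8, 317.2, 13.5]
eef_rot: [0.242, 3.132, 0.0]
wrist_force: [0.0, 1.1, -1.7]
finger_gap: 10.7
finger_force: 41.0
-200 -140 1262 564 [[-51.0, -44.2, -35.2], [35.1, 41.8, 48.0]]
-140 -100 1431 24 [[-51.1, -49.1, -46.1], [45.2, 46.1, 47.5]]
-100 -60 2361 66 [[-51.0, -47.0, -35.3], [35.1, 45.9, 48.0]]
tcp case -147.17036002561883 -1.419971414592439 81.1557069515874 13.354939727107082
time: 19.05
tcp_pos: [502.0, 287.4, 13.3]
eef_rot: [-0.241, -3.132, 0.0]
wrist_force: [0.1, 1.9, -2.4]
finger_gap: 10.5
finger_force: 41.0
```

```bash
python3 -m handwheel '[{"fingers":0.005,"slide":[0,-0.01,0],"delta_rot":[0,0,0]},{"fingers":0.005,"slide":[0,-0.01,0],"delta_rot":[0,0,0]},{"fingers":0.005,"slide":[0,-0.01,0],"delta_rot":[0,0,0]},{"fingers":0.005,"slide":[0,-0.01,0],"delta_rot":[0,0,0]},{"fingers":0.005,"slide":[0,-0.01,0],"delta_rot":[0,0,0]},{"fingers":0.005,"slide":[0,-0.01,0],"delta_rot":[0,0,0]},{"fingers":0.005,"slide":[0,-0.004,0],"delta_rot":[0,0,0]},{"fingers":0.005,"slide":[0,0,0],"delta_rot":[0,0,0]}]'; python3 -m handwheel '[{"fingers":0.024,"slide":[0,0,0],"delta_rot":[0,0,0]},{"fingers":0.024,"slide":[0,0,0],"delta_rot":[0,0,0]},{"fingers":0.024,"slide":[0,0,0],"delta_rot":[0,0,0]},{"fingers":0.024,"slide":[0,0,-0.02],"delta_rot":[0,0,0]},{"fingers":0.024,"slide":[0,0,-0.05],"delta_rot":[0,0,0]},{"fingers":0.024,"slide":[0,0,-0.04],"delta_rot":[0,0,0]},{"fingers":0.024,"slide":[0,0,0],"delta_rot":[0,0,0]}]';python3 al.py; python3 -c "
from h import *
c=load('wrist'); cv2.imwrite('pics/w6.png',c['color'][...,::-1])"
```

```text
time: 19.85
tcp_pos: [492.1, 223.6, 13.3]
eef_rot: [-0.243, -3.132, 0.002]
wrist_force: [0.0, -1.1, -3.0]
finger_gap: 10.4
finger_force: 41.0
time: 20.55
tcp_pos: [496.8, 226.7, 131.6]
eef_rot: [0.239, 3.118, 0.009]
wrist_force: [0.8, 0.9, 0.2]
finger_gap: 24.1
finger_force: 0.0
-200 -140 0 0 []
-140 -100 0 0 []
-100 -60 0 0 []
tcp case -56.305808355648054 1.0539330292149067 81.21911816848943 128.0925740885299
```

View pics/w6.png

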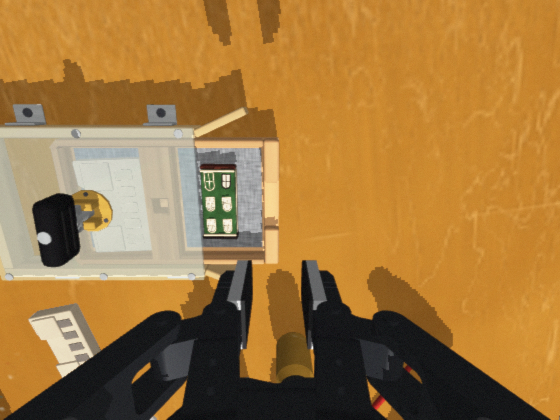

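The tray is halfway in and straight, the tile is flat at (218,200), and the turned knob is at (55,230). Next I'll turn the hand and push from behind with two fingertips.

```bash
python3 -m handwheel '[{"fingers":0.06,"slide":[0,0.014,0],"delta_rot":[0,0,0.143]},{"fingers":0.06,"slide":[0,0.014,0],"delta_rot":[0,0,0.143]},{"fingers":0.06,"slide":[0,0,0],"delta_rot":[0,0,0.143]},{"fingers":0.06,"slide":[0,0,0],"delta_rot":[0,0,0.143]},{"fingers":0.06,"slide":[0,0,0],"delta_rot":[0,0,0.143]},{"fingers":0.06,"slide":[0,0,0],"delta_rot":[0,0,0.143]},{"fingers":0.06,"slide":[0,0,0],"delta_rot":[0,0,0.143]},{"fingers":0.06,"slide":[0,0,0],"delta_rot":[0,0,0.143]},{"fingers":0.06,"slide":[0,0,0],"delta_rot":[0,0,0.143]},{"fingers":0.06,"slide":[0,0,0],"delta_rot":[0,0,0.143]},{"fingers":0.06,"slide":[0,0,0],"delta_rot":[0,0,0.141]},{"fingers":0.06,"slide":[0,0,0],"delta_rot":[0,0,0]},{"fingers":0.06,"slide":[0,0,0],"delta_rot":[0,0,0]}]'; python3 al.py; python3 -c "
from h import *
print(togo([498.2,253.5,11]))
c=load('wrist');P=pts(c);z=P[...,2];D=P[...,:2]-[472.8,90.5];s=81-D@[.1542,.988];t=D@[.988,-.1542]
m=(z>17)&(z<25)&(abs(t)<46)&(abs(t)>25)&(s<-20)&(s>-120);print(np.percentile(s[m],[1,5,95]))"
```

```text
time: 21.9
tcp_pos: [498.0, 252.0, 122.1]
eef_rot: [-2.382, -2.047, 0.003]
wrist_force: [-0.3, -0.1, -0.1]
finger_gap: 60.0
finger_force: 0.0
-200 -140 0 0 []
-140 -100 0 0 []
-100 -60 3 10 []
tcp case -82.46155944987919 0.1421074599460539 -8.672571247774913 122.41183645016793
[  1.6  -0.  111.4]
[-60.18478983 -59.85287482 -48.67272732]
```

```bash
python3 -m handwheel '[{"fingers":0.06,"slide":[0,0,0.035],"delta_rot":[0,0,0]},{"fingers":0.06,"slide":[0,0,0.035],"delta_rot":[0,0,0]},{"fingers":0.06,"slide":[0,0,0.025],"delta_rot":[0,0,0]},{"fingers":0.06,"slide":[0,0,0.015],"delta_rot":[0,0,0]},{"fingers":0.06,"slide":[0,0,0],"delta_rot":[0,0,0]},{"fingers":0.06,"slide":[-0.006,0,0],"delta_rot":[0,0,0]},{"fingers":0.06,"slide":[-0.004,0,0],"delta_rot":[0,0,0]},{"fingers":0.06,"slide":[-0.004,0,0],"delta_rot":[0,0,0]},{"fingers":0.06,"slide":[-0.006,0,0],"delta_rot":[0,0,0]},{"fingers":0.06,"slide":[-0.006,0,0],"delta_rot":[0,0,0]},{"fingers":0.06,"slide":[-0.006,0,0],"delta_rot":[0,0,0]},{"fingers":0.06,"slide":[-0.006,0,0],"delta_rot":[0,0,0]},{"fingers":0.06,"slide":[-0.006,0,0],"delta_rot":[0,0,0]},{"fingers":0.06,"slide":[-0.005,0,0],"delta_rot":[0,0,0]}]'; python3 -c "
from h import *
o=r.get_obs();d=o['tcp_pos'][:2]-[472.8,90.5];print(81-d@[.1542,.988],d@[.988,-.1542],o['wrist_force'])"
```

```text
time: 23.35
tcp_pos: [492.4, 204.4, 15.2]
eef_rot: [2.386, 2.044, 0.007]
wrist_force: [1.0, 4.7, 4.1]
finger_gap: 60.1
finger_force: 2.6
-34.517394159861794 1.8264239525690122 [1.01076036 4.69913502 4.07074363]
```

```bash
python3 -m handwheel '[{"fingers":0.06,"slide":[-0.003,0,0],"delta_rot":[0,0,0]},{"fingers":0.06,"slide":[-0.003,0,0],"delta_rot":[0,0,0]},{"fingers":0.06,"slide":[-0.003,0,0],"delta_rot":[0,0,0]},{"fingers":0.06,"slide":[0,0,0],"delta_rot":[0,0,0]}]'; python3 -m handwheel '[{"fingers":0.06,"slide":[-0.0015,0,0],"delta_rot":[0,0,0]},{"fingers":0.06,"slide":[-0.0015,0,0],"delta_rot":[0,0,0]},{"fingers":0.06,"slide":[0,0,0],"delta_rot":[0,0,0]}]'; python3 -c "
from h import *
o=r.get_obs();d=o['tcp_pos'][:2]-[472.8,90.5];print(81-d@[.1542,.988],d@[.988,-.1542],o['wrist_force'])"
```

```text
time: 23.75
tcp_pos: [490.6, 194.9, 14.4]
eef_rot: [2.385, 2.043, 0.004]
wrist_force: [1.6, 4.5, 3.5]
finger_gap: 60.0
finger_force: 2.1
time: 24.05
tcp_pos: [489.8, 192.1, 14.0]
eef_rot: [2.385, 2.044, 0.003]
wrist_force: [1.7, 5.0, 3.1]
finger_gap: 60.0
finger_force: 2.4
-21.97476855082273 1.15835017482528 [1.71684312 4.96151909 3.08780612]
```

Still no stop, so I'll push in small steps and watch the force.

```bash
python3 -m handwheel '[{"fingers":0.06,"slide":[-0.0015,0,0],"delta_rot":[0,0,0]},{"fingers":0.06,"slide":[0,0,0],"delta_rot":[0,0,0]}]';python3 -m handwheel '[{"fingers":0.06,"slide":[-0.0015,0,0],"delta_rot":[0,0,0]},{"fingers":0.06,"slide":[0,0,0],"delta_rot":[0,0,0]}]';python3 -m handwheel '[{"fingers":0.06,"slide":[-0.0015,0,0],"delta_rot":[0,0,0]},{"fingers":0.06,"slide":[0,0,0],"delta_rot":[0,0,0]}]'
```

```text
time: 24.25
tcp_pos: [489.8, 191.9, 14.0]
eef_rot: [-2.385, -2.043, -0.006]
wrist_force: [2.6, 8.0, 2.8]
finger_gap: 59.8
finger_force: 4.2
time: 24.45
tcp_pos: [489.9, 191.8, 14.1]
eef_rot: [-2.384, -2.042, -0.011]
wrist_force: [2.8, 11.7, 1.4]
finger_gap: 60.2
finger_force: 6.2
time: 24.65
tcp_pos: [490.0, 191.8, 14.1]
eef_rot: [-2.383, -2.04, -0.015]
wrist_force: [3.5, 15.1, 0.3]
finger_gap: 59.9
finger_force: 8.1
```

The tray is at its stop: position holds while the force rises to 15 N. Back off, rise, and go above the knob.

```bash
python3 -m handwheel '[{"fingers":0.06,"slide":[0.012,0,0],"delta_rot":[0,0,0]},{"fingers":0.06,"slide":[0.02,0,0],"delta_rot":[0,0,0]},{"fingers":0.06,"slide":[0,0,-0.045],"delta_rot":[0,0,0]},{"fingers":0.05,"slide":[0,0,-0.05],"delta_rot":[0,0,0]},{"fingers":0.05,"slide":[0,0,-0.05],"delta_rot":[0,0,0]},{"fingers":0.05,"slide":[0,0,-0.02],"delta_rot":[0,0,0]},{"fingers":0.05,"slide":[-0.045,0,0],"delta_rot":[0,0,0]},{"fingers":0.05,"slide":[-0.045,0,0],"delta_rot":[0,0,0]},{"fingers":0.05,"slide":[-0.042,0,0],"delta_rot":[0,0,0]}]'; python3 -m handwheel '[{"fingers":0.045,"slide":[0,0,0],"delta_rot":[0,0,-0.137]},{"fingers":0.045,"slide":[0,0,0],"delta_rot":[0,0,-0.137]},{"fingers":0.045,"slide":[0,0,0],"delta_rot":[0,0,-0.137]},{"fingers":0.045,"slide":[0,0,0],"delta_rot":[0,0,-0.137]},{"fingers":0.045,"slide":[0,0,0],"delta_rot":[0,0,-0.137]},{"fingers":0.045,"slide":[0,0,0],"delta_rot":[0,0,-0.137]},{"fingers":0.045,"slide":[0,0,0],"delta_rot":[0,0,-0.137]},{"fingers":0.045,"slide":[0,0,0],"delta_rot":[0,0,-0.137]},{"fingers":0.045,"slide":[0,0,0],"delta_rot":[0,0,-0.137]},{"fingers":0.045,"slide":[0,0,0],"delta_rot":[0,0,-0.137]},{"fingers":0.045,"slide":[0,0,0],"delta_rot":[0,0,-0.133]},{"fingers":0.045,"slide":[0,0,0],"delta_rot":[0,0,0]},{"fingers":0.045,"slide":[0,0,0],"delta_rot":[0,0,0]}]'
cat > kn.py <<'E'
from h import *
c=shot('wrist','w7.png'); P=pts(c); z=P[...,2]
m=(z>60)&(z<95)&(abs(P[...,0]-473)<40)&(abs(P[...,1]-90)<40)
for h in (66,76): print(h,cv2.minAreaRect(P[m&(z>h)][:,:2].astype('f4')) if (m&(z>h)).sum()>9 else 0)
print(np.percentile(z[m],[5,50,95]))
print(r.get_obs()['tcp_pos'].round(1),togo([472.5,90,70]),np.degrees(np.arctan2(rot()[1,1],rot()[0,1])),r.get_obs()['q'].round(2))
D=P[...,:2]-[472.8,90.5];s=81-D@[.1542,.988];t=D@[.988,-.1542]
m=(z>17)&(z<25)&(abs(t)<46)&(abs(t)>25)&(s<-5)&(s>-60);print('rear',m.sum(),np.percentile(s[m],[1,5,95]) if m.sum() else '')
E
python3 kn.py
```

```text
time: 25.55
tcp_pos: [471.5, 86.1, 177.1]
eef_rot: [2.385, 2.044, -0.008]
wrist_force: [0.8, -0.2, -0.2]
finger_gap: 49.9
finger_force: 0.0
time: 26.85
tcp_pos: [472.4, 87.8, 177.3]
eef_rot: [-0.352, -3.119, 0.003]
wrist_force: [0.5, -1.0, -0.2]
finger_gap: 44.9
finger_force: 0.0
66 ((471.77069091796875, 89.8135986328125), (14.781866073608398, 42.727474212646484), 77.17061614990234)
76 ((471.8852233886719, 90.22103881835938), (14.65307903289795, 42.69442367553711), 75.37339782714844)
[72.80587681 81.84843164 83.83772957]
[472.6  88.  177.5] [  0.3   2.1 107.5] 77.13728963217204 [ 0.07 -0.05  1.63 -0.    1.56 -1.28]
rear 281 [-11.1697679  -10.79099949  -5.34038992]
```

View pics/w7.png

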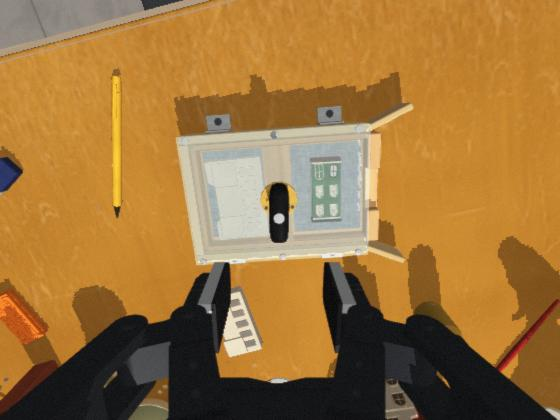

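The tray is home: nose at the back wall, rear block about 12 mm out at (373,185). The tile is flat at (326,190) and the knob bar is at (279,210). Grip the knob.

```bash
python3 -m handwheel '[{"fingers":0.045,"slide":[0,0.002,0.03],"delta_rot":[0,0,0]},{"fingers":0.045,"slide":[0,0,0.03],"delta_rot":[0,0,0]},{"fingers":0.045,"slide":[0,0,0.025],"delta_rot":[0,0,0]},{"fingers":0.045,"slide":[0,0,0.015],"delta_rot":[0,0,0]},{"fingers":0.045,"slide":[0,0,0.004],"delta_rot":[0,0,0]},{"fingers":0.045,"slide":[0,0,0],"delta_rot":[0,0,0]},{"fingers":0.005,"slide":[0,0,0],"delta_rot":[0,0,0]},{"fingers":0.005,"slide":[0,0,0],"delta_rot":[0,0,0]},{"fingers":0.005,"slide":[0,0,0],"delta_rot":[0,0,0]},{"fingers":0.005,"slide":[0,0,0],"delta_rot":[0,0,0]},{"fingers":0.005,"slide":[0,0,0],"delta_rot":[0,0,0]}]' 50;python3 -m handwheel '[{"fingers":0.005,"slide":[0,0,-0.002],"delta_rot":[0,0,0]},{"fingers":0.005,"slide":[0,0,0],"delta_rot":[0,0,0]},{"fingers":0.005,"slide":[0,0,0],"delta_rot":[0,0,0]}]'
```

```text
time: 28.0
tcp_pos: [474.6, 89.4, 75.9]
eef_rot: [0.348, 3.12, -0.003]
wrist_force: [-1.1, -5.0, 5.9]
finger_gap: 12.5
finger_force: 52.7
time: 28.3
tcp_pos: [474.3, 89.6, 76.2]
eef_rot: [0.348, 3.12, -0.003]
wrist_force: [2.9, -5.3, -1.3]
finger_gap: 12.7
finger_force: 51.7
```

```bash
python3 -m handwheel '[{"fingers":0.005,"slide":[0,0,-0.002],"delta_rot":[0,0,0]},{"fingers":0.005,"slide":[0,0,0],"delta_rot":[0,0,0]},{"fingers":0.005,"slide":[0,0,0],"delta_rot":[0,0,0]}]'; python3 -m handwheel '[{"fingers":0.005,"slide":[0,0,0],"delta_rot":[0,0,0.14]},{"fingers":0.005,"slide":[0,0,0],"delta_rot":[0,0,0.14]},{"fingers":0.005,"slide":[0,0,0],"delta_rot":[0,0,0.14]},{"fingers":0.005,"slide":[0,0,0],"delta_rot":[0,0,0.14]},{"fingers":0.005,"slide":[0,0,0],"delta_rot":[0,0,0.14]},{"fingers":0.005,"slide":[0,0,0],"delta_rot":[0,0,0.14]},{"fingers":0.005,"slide":[0,0,0],"delta_rot":[0,0,0.14]},{"fingers":0.005,"slide":[0,0,0],"delta_rot":[0,0,0.14]},{"fingers":0.005,"slide":[0,0,0],"delta_rot":[0,0,0.14]},{"fingers":0.005,"slide":[0,0,0],"delta_rot":[0,0,0.14]},{"fingers":0.005,"slide":[0,0,0],"delta_rot":[0,0,0.11]},{"fingers":0.005,"slide":[0,0,0],"delta_rot":[0,0,0]},{"fingers":0.005,"slide":[0,0,0],"delta_rot":[0,0,0]}]'; python3 -c "
from h import *
print(r.get_obs()['moment'],np.degrees(np.arctan2(rot()[1,1],rot()[0,1])))"
```

```text
time: 28.6
tcp_pos: [474.2, 89.6, 77.4]
eef_rot: [0.348, 3.121, -0.003]
wrist_force: [3.0, -5.0, -5.2]
finger_gap: 12.8
finger_force: 51.3
time: 29.9
tcp_pos: [471.7, 87.6, 76.1]
eef_rot: [2.392, 2.034, -0.013]
wrist_force: [-0.8, -9.7, -4.7]
finger_gap: 12.6
finger_force: 51.3
[-1.8396546   0.01833176  0.08746605] -9.237947885819738
```

```bash
python3 -m handwheel '[{"fingers":0.005,"slide":[0,0,0.003],"delta_rot":[0,0,0]},{"fingers":0.005,"slide":[0,0,0.003],"delta_rot":[0,0,0]},{"fingers":0.005,"slide":[0,0,0.003],"delta_rot":[0,0,0]},{"fingers":0.005,"slide":[0,0,0.003],"delta_rot":[0,0,0]},{"fingers":0.005,"slide":[0,0,0],"delta_rot":[0,0,0]},{"fingers":0.005,"slide":[0,0,0],"delta_rot":[0,0,0]}]'; python3 -m handwheel '[{"fingers":0.045,"slide":[0,0,0],"delta_rot":[0,0,0]},{"fingers":0.045,"slide":[0,0,0],"delta_rot":[0,0,0]},{"fingers":0.045,"slide":[0,0,0],"delta_rot":[0,0,0]},{"fingers":0.045,"slide":[0,0,-0.04],"delta_rot":[0,0,0]},{"fingers":0.045,"slide":[0,0,-0.05],"delta_rot":[0,0,0]},{"fingers":0.045,"slide":[0,0,-0.03],"delta_rot":[0,0,0]},{"fingers":0.045,"slide":[0,0,0],"delta_rot":[0,0,0]},{"fingers":0.045,"slide":[0,0,0],"delta_rot":[0,0,0]}]';python3 kn.py
```

```text
time: 30.5
tcp_pos: [471.9, 87.6, 66.3]
eef_rot: [2.391, 2.034, -0.012]
wrist_force: [-5.2, -10.7, 5.1]
finger_gap: 12.7
finger_force: 52.6
time: 31.3
tcp_pos: [474.1, 91.0, 187.0]
eef_rot: [2.392, 2.036, 0.003]
wrist_force: [-0.1, 0.5, -1.0]
finger_gap: 44.9
finger_force: 0.0
66 ((472.8575439453125, 90.44244384765625), (42.59192657470703, 14.146894454956055), 81.10354614257812)
76 0
[67.00815532 72.23831749 74.08232857]
[473.2  90.8 185.5] [ -0.9  -0.4 115.5] -9.203767195071203 [ 0.07 -0.05  1.61  0.    1.58  0.23]
rear 353 [-10.82714348 -10.75571767  -5.48641526]
```

```bash
python3 -c "
from bench import r
print(r.hand_in())"
```

```text
the job is handed in; nothing more can be done
None
```

The job is handed in: the green tile lies face up in the tray's bay, the tray is pushed to its stop in the drying case, and the knob is turned back and fully down; that is by my own measurements, as the hand-in gave no verdict.

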